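# Load a lock cover plate into the drilling jig

## Task

Push the steel cover plate along the wooden tray until its front end hangs well out over the tray's front edge, then grip it there by its two long sides, lay it flat on the narrow deck of the drilling jig in line with the pocket and let go. Then push it from behind, over the raised lip and under the bridge, until it has dropped flat into the pocket, and last swing the keeper bar square across over the plate. Do not drop the plate on the bench and leave the things around it where they are.

Things in the scene. Friction and masses are not known exactly. Their poses are not given: they have to be found in the camera images.
- cover_plate: Loose flat steel lock cover plate, 110 long (its x) x 60 wide (its y) x 10 mm thick, 0.14 to 0.28 kg, with a keyhole mark; either end may lead. Origin: centre of its underside, z up. It starts flat on the tray floor between the guide strips, in line with the tray to 0.015 rad, its origin at x = 5 to 15 mm in the tray's frame.
- tray: Fixed wooden feed tray, 160 (x) x 90 (y) mm; place and yaw vary. Origin: centre of its underside on the bench, z up. Floor 36 mm above the bench. Two guide strips along x, inner faces 66 mm apart, rise 11 mm above the floor (1 mm above the plate's top), so the plate's sides cannot be gripped there. Both ends are open; beyond them is only the bench. Rear end: x = +80 mm.
- tray_front (a point): Middle of the tray's front edge, at floor height (x = -80, z = 36 mm in the tray's frame), on the robot's side. The plate is to be pushed along the tray's -x to hang out here by about 40 mm (35 to 45, so that 22 mm wide fingers clear the tray); at 55 mm it would tip off.
- jig: Fixed grey-painted drilling jig, on the tray's left or right; place and yaw vary. Origin on the bench, z up; +x is the way the plate is pushed. Along x in mm: deck -130 to 17, lip 17 to 30, pocket 30 to 146. Pocket walls, 44 mm high, flare out to y = +/-50 mm back to x = 0. A steel bridge (x 126 to 146, from 62 to 76 mm height) spans the pocket's far end.
- jig_deck (a point): Where the plate's origin should be laid: on the deck's top, x = -50, y = 0, z = 36 mm in the jig's frame (front end then 12 mm short of the lip). The deck is a bar only 44 mm wide, with free space down to the bench on both sides for fingers beside the plate, save a foot at x = -130 to -110 mm, which reaches to y = +/-45 mm and is 11 mm high.
- jig_lip (a point): Middle of the lip's crest at its pocket side: x = 30, y = 0, z = 39 mm in the jig's frame. From x = 17 mm a ramp rises 3 mm from the deck to this crest; beyond it is a sheer 13 mm drop to the pocket floor. The plate's front end rides up the ramp when pushed low on its rear edge (at deck height plus 3 to 7 mm); once its middle is past the crest the front tips down and the rear lifts, then comes down to crest height, so a pusher must then be above 39 mm.
- jig_pocket (a point): Centre of the pocket floor: x = 88, y = 0, z = 26 mm in the jig's frame. The pocket is 116 long x 66 mm wide. The seated plate's origin lies within 3 mm of this point, its top 3 mm below the lip's crest; pushed fully to the end wall its rear edge is 6 mm past the lip.
- keeper (a joint): Angle (rad) of the keeper, a flat steel bar on a vertical pivot at x = 46, y = 39 mm in the jig's frame. 0: it points along the jig's +x, open; it starts between -0.3 and 0 (turned outwards). It grows clockwise seen from above; at its stop, 1.57, it points to the jig's -y, square across over the seated plate's rear part. It stays where left; about 1 N at the knob turns it.
- keeper_knob (a point): Middle of the upright black knob on the keeper bar, 12 mm across, from 52 to 80 mm above the bench (this point: 66 mm), 50 mm from the pivot. The bar is 14 mm wide, at 46 to 52 mm height.
- padlock: Loose brass padlock, 63 x 42 x 19 mm, bystander. Origin: centre of its underside.
- pliers: Loose pliers with blue handles, 52 x 151 x 12 mm, bystander. Origin: centre of its underside.
- grease_tin: Loose blue tin, 63 mm across, 46 mm high, bystander. Origin: centre of its underside.
Not all that is in view belongs to the job. Of the things like the cover_plate, leave any that is orange; of the rest the larger one is meant.

How it is judged (in metres and radians):
On the way, in this order (a step that is already met when the one before it is completed fails the run):
1. the plate lies on the tray floor with its front end hanging 25 mm or more over the tray's front edge (x of cover_plate in the frame of tray between -0.085 and -0.05 m and z of cover_plate in the frame of tray between 0.032 and 0.041 m and angle between cover_plate's own z axis and vertical below 0.08 rad), for 0.2 s.
2. the plate lies flat on the jig's deck, in line with it, short of the lip's crest, and is let go (x of cover_plate in the frame of jig between -0.1 and -0.026 m and y of cover_plate in the frame of jig between -0.012 and 0.012 m and z of cover_plate in the frame of jig between 0.033 and 0.0395 m and angle between cover_plate's own z axis and vertical below 0.06 rad and angle between the x axis of cover_plate and the x axis of jig, either way round below 0.2 rad and contact force between the fingers and cover_plate below 0.2 N), for 0.2 s.
3. the plate lies flat in the pocket while the keeper is still open (x of cover_plate in the frame of jig between 0.082 and 0.094 m and y of cover_plate in the frame of jig between -0.006 and 0.006 m and z of cover_plate in the frame of jig below 0.028 m and angle between cover_plate's own z axis and vertical below 0.04 rad and value of joint keeper below 0.8 rad), for 0.2 s.
At the end, for the whole second after the job is handed in: The plate lies flat on the pocket floor of the jig (origin at x 82 to 94 mm, y within 6 mm, less than 28 mm high in the jig's frame, tilt under 0.04 rad), at rest and let go, and the keeper stands across it (beyond 1.4 rad) (x of cover_plate in the frame of jig between 0.082 and 0.094 m and y of cover_plate in the frame of jig between -0.006 and 0.006 m and z of cover_plate in the frame of jig below 0.028 m and angle between cover_plate's own z axis and vertical below 0.04 rad and value of joint keeper above 1.4 rad and linear speed of cover_plate below 0.02 m/s and velocity of joint keeper below 0.1 rad/s); the robot touches nothing.
It fails at once if the plate falls to the bench or is turned over (height (world z) of cover_plate below 0.015 m or angle between cover_plate's own z axis and vertical above 1 rad).
It fails at once if the padlock, pliers or grease tin is shifted by more than 20 mm (distance of any of padlock, pliers, grease_tin from where it was at the start of the episode above 0.02 m).
It also fails if it takes over 62 s, if anything falls off the work surface, if the arm or the gripper's body presses on something with over 40 N, if the wrist force passes 120 N, or if a joint passes its speed limit or range.

## Robot

A 6-joint arm with a two-finger parallel gripper is mounted at the origin on a cart in front of the work surface, level with it; the furniture and walls round the work are solid. World frame = base frame: x ahead of the robot, y to its left, z up, the work surface at z = 0. Lengths are in mm, angles in degrees, forces in N, time in s.
With the tool pointing down it reaches from about 325 to 900 mm from the base axis. Payload 3.5 kg.
Tool frame: the origin (TCP) lies between the finger pads; the fingertips stand 19 mm ahead of it and the grasp point (between the pads) is the TCP (robot.tip_reach is the distance from the TCP to the fingertips, in mm); z points along the fingers, y is the line along which they close (so a half turn about z gives the same grasp; the last joint's range is limited). The gripper opens to 85 mm and grips with 20 to 120 N. Pads are 22 mm wide; open, the fingers measure 114 mm over their backs; the gripper's body (76 mm by 85 mm) begins 54 mm behind the grasp point. The pads swing forward as they close: fully open they stand 13 mm farther back than shut.
Start: joints at [-80.638, 15.837, -1.513, 72.651, 0, 84.076], TCP at [164.767, -602.888, 250.313] pointing down, gripper open.
Joint ranges: [-178.77, 178.77], [-48.84, 107.48], [-61.69, 71.31], [-111.58, 123.2], [-90, 87.43], [-180, 180]. Speed limits (degrees/s): [147.25, 147.25, 180, 180, 180, 180].

## Interface

Orientations are given as [roll, pitch, yaw] about the fixed x, y, z axes, in that order (R = Rz(yaw) Ry(pitch) Rx(roll)).
In Python, from station import sensors, viewer, robot, finder gives the robot as it stands. The module is installed in compiled form; this text tells all that it offers.
- The arm moves only by the shell command python3 -m handwheel 'ROWS' [OPENING] [FORCE]. ROWS is JSON, one flat list of numbers, 6 for each row, row after row: the shift along the world's x, y, z in units of 25 mm (1.0 is 25 mm), then the turn, a rotation vector about the world's x, y, z in rad. A call has 1 to 5 rows; each row is the pose to reach, as a shift and turn from the pose commanded when the call began; what a row does not reach only later rows make up. A row lasts 1/12 s, in which the tool goes at most 41.7 mm and 7.16 degrees, less where a joint would pass 70% of its speed; a pose out of reach is approached as far as the arm can. A call with a gripper value outside its range is refused whole. OPENING is the opening, from 0 (shut) to 1 (fully open), set as the call begins (- or left out, the last holds). The fingers move at their own pace and stop on an object; FORCE is the grip in N (left out, the last holds). Time passes only in rows, so rows that repeat a pose let the fingers close. It gives the time, the measured TCP pose, the force, the opening and the grip force at its end, in the units of the state.
- sensors.get_obs(): the state, without advancing time (a new reading comes with each control period).
- viewer.capture(name): name is "scene" or "top" or "wrist"; returns a dict with "color" (384x512x3 uint8, blue, green, red), "fx", "fy", "cx", "cy" (pixels), "pose" (4x4, takes a point from camera to world coordinates). Camera axes: x right, y up, looking along -z (the intrinsics and any distortion apply to the point x, -y, -z); pixel columns grow to the right and rows downward; lengths in mm; the calibration is good to about 2 mm. The wrist camera is an equidistant fisheye: a pixel r from the principal point sees the ray r / f radians off the axis. A picture is of the moment at which its call begins. There is no depth.
- robot.close_job(): hands the job in; it is judged then, once.
Trained networks look in a picture, given as the dict that the camera call returned (one of the last four; its "shot" number tells which), for a name from the list of things; names that differ only in an ending like _2 or _b are one class to them, and where a whole thing is asked for, a point or a joint stands for the part that bears it (a point fixed in the world has none). Each returns a list of dicts, best first, with "conf" (0 to 1); they miss things now and then, are a little off and sometimes report something else, mostly with a low value. They report only what shows in the picture. A call takes as long as a camera call. They do not tell look-alikes from the thing itself.
- finder.look_for(picture, label): "box" ([left, top, width, height] in pixels, round what is visible of it).
- finder.silhouettes(picture, label): "pixels" (384x512 bool, what is visible of it) and "box" ([left, top, width, height] in pixels, round what is visible of it).
- finder.spot_point(picture, label): "uv" ([column, row] in pixels: a listed point, or the origin of a listed thing).
The state is a dict: "t": time; "qpos": joint angles; "joint_vel": joint speeds; "tau": joint torques, N m; "eef_pos": TCP position; "orientation": TCP orientation; "contact_force": force on the tool from outside, world axes, zero at the start; "torque": the same for the moment, N m; "finger_gap": opening from 0.0 (shut) to 1.0 (fully open); "grip_force": force on a finger pad.
Only numpy, scipy, OpenCV 4.12 (cv2) and the standard library are available. Lean on these libraries where they do the work, as an engineer would, in place of code of your own. Each camera call takes 0.05 s, during which the arm holds its last target. There are 200 camera calls.

## Working session

There is one attempt and no reset: what is moved stays moved. The work goes in short steps, Python scripts to look and compute and a shell command to move; the robot and the scene stay as the last step left them, time stands still between calls to the robot, and variables do not carry over. Pictures are saved under pics/ and viewed, at most 10 in all, crops included, and the job is handed in when it is done.

```bash
mkdir -p pics
cat > h.py <<'E'
import numpy as np, cv2
from station import sensors, viewer, robot, finder
def ray(p,uv):
    u=(uv[0]-p['cx'])/p['fx']; v=(uv[1]-p['cy'])/p['fy']
    if p.get('fish'):
        r=np.hypot(u,v); s=np.tan(r)/r if r>1e-9 else 1; u*=s; v*=s
    d=np.array(p['pose'])[:3,:3]@np.array([u,-v,-1.0]); return np.array(p['pose'])[:3,3],d
def at(p,uv,z):
    o,d=ray(p,uv); return o+d*(z-o[2])/d[2]
def proj(p,X):
    T=np.linalg.inv(np.array(p['pose'])); c=T[:3,:3]@np.array(X,float)+T[:3,3]
    x,y=c[0]/-c[2],-c[1]/-c[2]
    if p.get('fish'):
        r=np.hypot(x,y); s=np.arctan(r)/r if r>1e-9 else 1; x*=s;y*=s
    return np.array([p['fx']*x+p['cx'],p['fy']*y+p['cy']])
def cap(n):
    p=viewer.capture(n); 
    if n=='wrist': p['fish']=True
    return p
E
python3 - <<'E'
from h import *
for n in ['top','scene']:
    p=cap(n); cv2.imwrite(f'pics/{n}0.png',cv2.resize(p['color'],(800,600)))
    print(n,[k for k in p],p['fx'],p['cx'],np.round(p['pose'],2).tolist())
    for l in ['cover_plate','tray','tray_front','jig','jig_deck','jig_lip','jig_pocket','keeper_knob','padlock','pliers','grease_tin']:
        z={'cover_plate':36,'tray_front':36,'jig_deck':36,'jig_lip':39,'jig_pocket':26,'keeper_knob':66}.get(l,0)
        print(l,[(round(r['conf'],2),np.round(r['uv']).tolist(),np.round(at(p,r['uv'],z)[:2]).tolist()) for r in finder.spot_point(p,l)][:3])
E
```

```text
top ['color', 'fx', 'fy', 'cx', 'cy', 'pose', 'shot'] 475.42711177347996 246.40505104163614 [[-0.02, 1.0, -0.1, 412.95], [-1.0, -0.03, -0.02, -106.23], [-0.03, 0.1, 1.0, 1188.48], [0.0, 0.0, 0.0, 1.0]]
cover_plate [(0.89, [276.0, 272.0], [336.0, -145.0]), (0.81, [190.0, 178.0], [568.0, 58.0]), (0.8, [154.0, 252.0], [389.0, 147.0])]
tray [(0.7, [194.0, 185.0], [555.0, 55.0])]
tray_front [(0.82, [192.0, 220.0], [466.0, 55.0]), (0.54, [289.0, 140.0], [656.0, -187.0])]
jig [(0.82, [285.0, 178.0], [567.0, -175.0])]
jig_deck [(0.83, [286.0, 198.0], [513.0, -176.0])]
jig_lip [(0.66, [287.0, 167.0], [590.0, -178.0]), (0.25, [189.0, 181.0], [561.0, 61.0])]
jig_pocket [(0.74, [290.0, 144.0], [648.0, -188.0]), (0.59, [192.0, 176.0], [574.0, 56.0]), (0.47, [193.0, 218.0], [472.0, 53.0])]
keeper_knob [(0.55, [273.0, 138.0], [656.0, -147.0])]
padlock [(0.66, [245.0, 135.0], [679.0, -77.0]), (0.58, [284.0, 166.0], [597.0, -174.0]), (0.47, [348.0, 156.0], [618.0, -335.0])]
pliers [(0.64, [346.0, 241.0], [407.0, -322.0])]
grease_tin [(0.85, [346.0, 157.0], [617.0, -330.0])]
scene ['color', 'fx', 'fy'
[... 226 characters left out ...]
, (0.89, [342.0, 235.0], [311.0, -109.0]), (0.56, [232.0, 311.0], [381.0, 178.0])]
tray [(0.55, [206.0, 243.0], [555.0, 54.0])]
tray_front [(0.71, [240.0, 247.0], [465.0, 46.0])]
jig [(0.87, [264.0, 192.0], [552.0, -167.0])]
jig_deck [(0.85, [278.0, 186.0], [515.0, -168.0])]
jig_lip [(0.62, [257.0, 170.0], [591.0, -187.0])]
jig_pocket [(0.64, [238.0, 165.0], [653.0, -190.0]), (0.42, [277.0, 183.0], [528.0, -186.0])]
keeper_knob [(0.6, [222.0, 160.0], [665.0, -141.0])]
padlock [(0.84, [206.0, 192.0], [670.0, -77.0])]
pliers [(0.91, [344.0, 182.0], [407.0, -319.0]), (0.7, [240.0, 248.0], [485.0, 22.0])]
grease_tin [(0.68, [281.0, 153.0], [612.0, -333.0]), (0.65, [239.0, 246.0], [491.0, 17.0])]
```

View pics/top0.png

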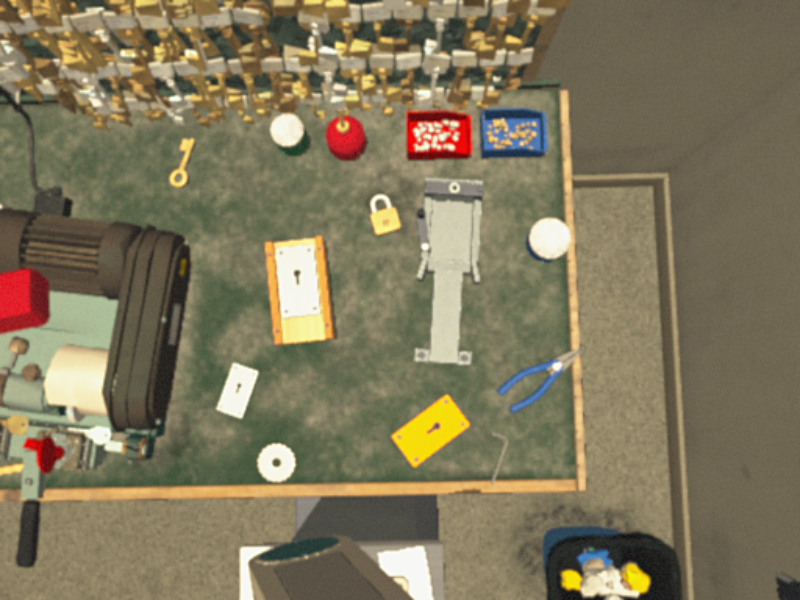

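View pics/scene0.png

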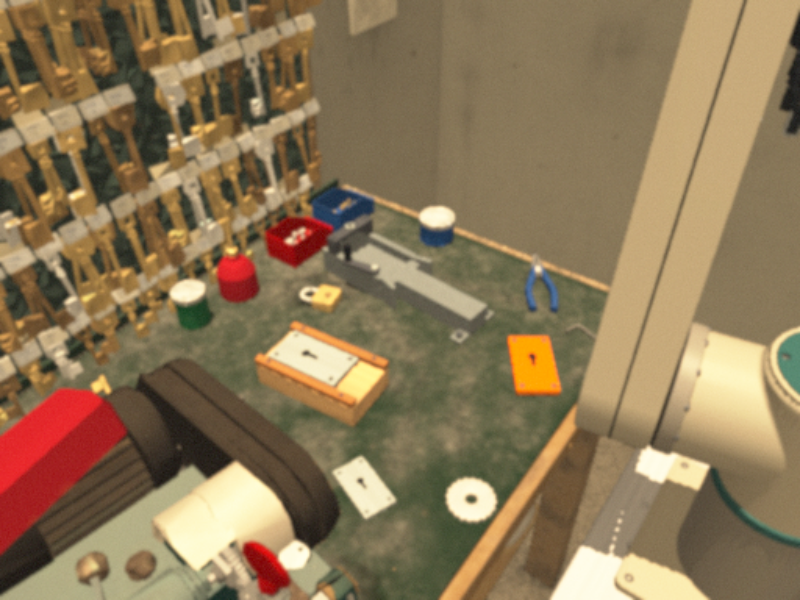

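The view matches the detections. The wanted plate (larger, not orange) lies in the wooden tray at about (298,277) in the 800-wide top picture. The jig runs from (443,355) to (455,187), with its pocket on the far side. The keeper is on the left at (423,230) and the padlock stands near (384,215).

```bash
python3 -c "
from station import sensors;print(sensors.get_obs())"
A='[0.8,1.35,0.1,0,0,0,1.6,2.7,0.2,0,0,0,2.4,4.05,0.3,0,0,0,3.2,5.4,0.4,0,0,0,4,6.75,0.5,0,0,0]'
python3 -m handwheel '[0.8,1.35,0.1,0,0,0,1.6,2.7,0.2,0,0,0,2.4,4.05,0.3,0,0,0,3.2,5.4,0.4,0,0,0,4,6.75,0.5,0,0,0]' 0 >/dev/null
python3 -m handwheel '[0.8,1.35,0.1,0,0,0,1.6,2.7,0.2,0,0,0,2.4,4.05,0.3,0,0,0,3.2,5.4,0.4,0,0,0,4,6.75,0.5,0,0,0]' >/dev/null
python3 -m handwheel '[0.8,1.35,0.1,0,0,0,1.6,2.7,0.2,0,0,0,2.4,4.05,0.3,0,0,0,3.2,5.4,0.4,0,0,0,4,6.75,0.5,0,0,0]'
python3 -m handwheel '[0.8,1.35,0.1,0,0,0,0.8,1.35,0.1,0,0,0,0.8,1.35,0.1,0,0,0]'
python3 - <<'E'
from h import *
p=cap('wrist'); cv2.imwrite('pics/w1.png',cv2.resize(p['color'],(800,600)))
print(p['fx'],p['cx'],p['cy'],np.round(p['pose'],3).tolist(),sensors.get_obs())
E
```

```text
{'t': 1.2, 'qpos': array([-8.06367579e+01,  1.58375847e+01, -1.51350191e+00,  7.26525435e+01,
        1.41689612e-05,  8.40769678e+01]), 'joint_vel': array([-0.01979684,  0.03178161, -0.05610084,  0.06611015, -0.01229158,
       -0.07702183]), 'tau': array([-5.72256267e-04, -4.45495605e+01,  2.95564967e+01,  1.00164845e-03,
       -1.27325829e-04,  7.86243902e-06]), 'eef_pos': array([ 164.77769246, -602.86705937,  250.29474489]), 'orientation': array([-1.79996391e+02, -3.88695495e-04,  1.52862743e+01]), 'contact_force': array([ 0.37831993, -0.95829066,  0.48688094]), 'torque': array([ 0.02132091, -0.00358503, -0.01646343]), 'grip_force': 0.0, 'finger_gap': 1.000018487530614}
t: 2.45
eef_pos: [465.4, -94.8, 288.3]
orientation: [180.0, -0.0, 15.3]
contact_force: [0.3, -0.8, 0.7]
finger_gap: 0.001
grip_force: 0.0
t: 2.7
eef_pos: [485.5, -61.2, 290.5]
orientation: [180.0, -0.0, 15.5]
contact_force: [-0.2, 0.5, 0.4]
finger_gap: 0.001
grip_force: 0.0
297.3186396354542 257.9218183136869 193.08669636534566 [[0.268, 0.92, 0.285, 557.904], [-0.963, 0.257, 0.078, -41.845], [-0.001, -0.296, 0.955, 413.511], [0.0, 0.0, 0.0, 1.0]] {'t': 2.75, 'qpos': array([-1.48885697e+01,  7.95547476e-01, -1.42336038e+01,  7.49868078e+01,
       -2.94864044e-02,  1.49701627e+02]), 'joint_vel': array([-2.40762566, -0.42538138, -0.78231925,  0.09325056, -0.15058401,
        0.03154541]), 'tau': array([ 1.09568216e+00, -3.05498242e+01,  3.01728201e+01, -5.23022900e-02,
        5.99119510e-02,  1.02076808e-02]), 'eef_pos': array([484.80179801, -62.29651593, 290.28567435]), 'orientation': array([1.79982593e+02, 2.86551611e-02, 1.54098027e+01]), 'contact_force': array([-0.42913878,  0.13249164, -0.24363556]), 'torque': array([ 0.05430051, -0.05843485,  0.02919254]), 'grip_force': 0.0, 'finger_gap': -0.00444166301806683}
```

View pics/w1.png

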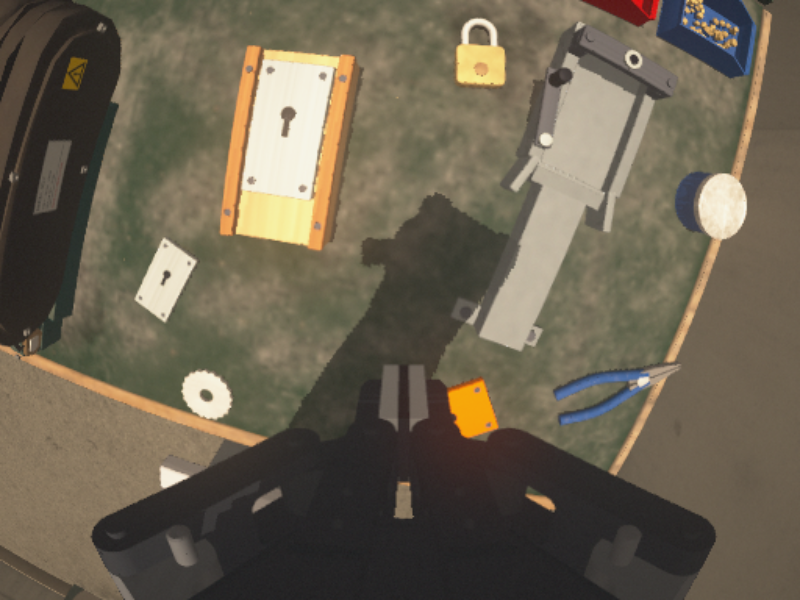

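The picture shows both fixtures clearly (800-px coordinates):
- **Plate:** top corners at about (263,60), (335,67), (318,199) and (245,190).
- **Tray:** strip corners at (248,46), (355,56), (322,249) and (221,234).
- **Jig deck:** near end at (478,334)–(523,349), with the lip around (565,185).
- **Knob:** at (562,75), with the pivot at (545,140).

Run:
```python
from h import *
ps=[cap('wrist'),cap('wrist')]; p=ps[0]
s=1/1.5625
f=lambda n,uv,z: print(n,np.round(at(p,(uv[0]*s,uv[1]*s),z),1).tolist())
for uv in [(263,60),(335,67),(318,199),(245,190)]: f('plate',uv,46)
for uv in [(248,46),(355,56),(322,249),(221,234)]: f('tray',uv,47)
for uv in [(478,334),(523,349),(587,201),(540,178)]: f('deck',uv,36)
f('knob',(562,73),80); f('pivot',(545,140),54)
print('tip',proj(p,sensors.get_obs()['eef_pos']+[0,0,-19])/s)
for l,z in [('cover_plate',36),('tray',0),('tray_front',36),('jig',0),('jig_deck',36),('jig_lip',39),('jig_pocket',26),('keeper_knob',66)]:
  for q in ps: print(l,[(round(r['conf'],2),np.round(at(q,r['uv'],z)[:2],1).tolist()) for r in finder.spot_point(q,l)][:2])
def lines(l,z):
  r=finder.silhouettes(p,l)
  for m in r[:2]:
    c=max(cv2.findContours(m['pixels'].astype('uint8'),0,2)[0],key=cv2.contourArea)[:,0,:]
    w=np.array([at(p,u,z)[:2] for u in c],np.float32); b=cv2.minAreaRect(w); print(l,m['conf'],b)
lines('cover_plate',46);lines('tray',47)
cv2.imwrite('pics/j.png',cv2.resize(p['color'][0:240,280:440],(533,800))[:600] if 0 else cv2.resize(p['color'][0:230,280:450],None,fx=2.6,fy=2.6,interpolation=2))
```

```text
plate [612.2, 88.3, 46.0]
plate [617.8, 28.9, 46.0]
plate [511.8, 14.9, 46.0]
plate [504.9, 76.4, 46.0]
tray [621.7, 104.1, 47.0]
tray [629.9, 15.9, 47.0]
tray [473.3, 2.0, 47.0]
tray [464.3, 89.7, 47.0]
deck [433.3, -145.3, 36.0]
deck [430.2, -190.1, 36.0]
deck [572.7, -200.9, 36.0]
deck [577.6, -154.4, 36.0]
knob [656.7, -135.5, 80.0]
pivot [606.9, -144.2, 54.0]
tip [404.19666902 389.9815451 ]
cover_plate [(0.79, [561.4, 55.5]), (0.67, [403.1, 147.0])]
cover_plate [(0.86, [344.5, -139.1]), (0.8, [404.0, 148.1])]
tray [(0.61, [561.0, 68.4])]
tray []
tray_front [(0.76, [467.3, 49.9])]
tray_front [(0.87, [470.6, 48.8])]
jig [(0.86, [556.2, -174.8])]
jig [(0.73, [557.8, -176.0]), (0.49, [591.5, -197.7])]
jig_deck [(0.63, [510.5, -174.2])]
jig_deck [(0.74, [510.6, -172.3]), (0.31, [660.5, -72.5])]
jig_lip [(0.97, [589.4, -180.7])]
jig_lip [(0.72, [588.4, -182.3])]
jig_pocket [(0.84, [649.9, -182.7])]
jig_pocket [(0.64, [645.4, -179.8]), (0.55, [665.2, -73.3])]
keeper_knob [(0.66, [655.7, -136.9]), (0.29, [514.7, -164.7])]
keeper_knob [(0.86, [659.2, -138.4])]
cover_plate 0.97 ((366.9527893066406, -159.63023376464844), (59.325321197509766, 38.27660369873047), 35.79255294799805)
cover_plate 0.87 ((411.00714111328125, 139.52915954589844), (40.211814880371094, 72.64315795898438), 69.52825927734375)
tray 0.79 ((548.4725952148438, 53.34015655517578), (158.82191467285156, 96.92292785644531), 4.635846138000488)
tray 0.7 ((425.2425537109375, -295.30401611328125), (47.5111083984375, 135.7296142578125), 36.583553314208984)
```

View pics/j.png

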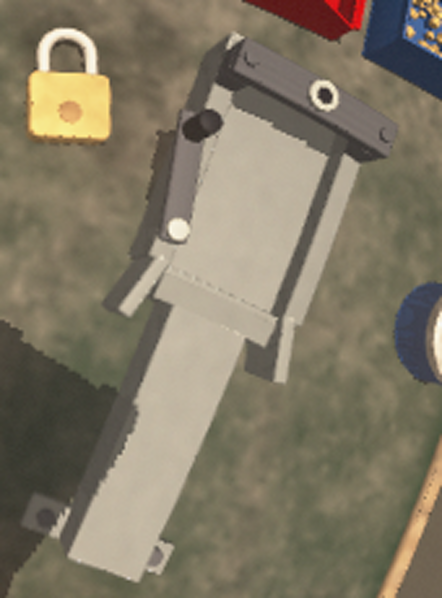

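```bash
python3 -m handwheel '[1.11,0.84,0,0,0,-0.06,2.23,1.67,0,0,0,-0.12,3.34,2.5,0,0,0,-0.178]' >/dev/null
python3 -m handwheel '[1.11,0.84,0,0,0,0,2.23,1.67,0,0,0,0,3.34,2.5,0,0,0,0,3.34,2.5,0,0,0,0]'
python3 -m handwheel '[0,0,-1.2,0,0,0,0,0,-2.4,0,0,0,0,0,-3.6,0,0,0,0,0,-4.8,0,0,0]'
python3 -m handwheel '[0,0,-1.2,0,0,0,0,0,-2.4,0,0,0,0,0,-3.2,0,0,0,0,0,-3.2,0,0,0,0,0,-3.2,0,0,0]'
python3 - <<'E'
from h import *
p=cap('wrist'); cv2.imwrite('pics/w2.png',cv2.resize(p['color'],(800,600)))
E
```

```text
t: 4.33
eef_pos: [656.1, 65.5, 288.8]
orientation: [-179.9, -0.1, 5.3]
contact_force: [0.4, 0.3, -0.3]
finger_gap: 0.0
grip_force: 0.0
t: 4.67
eef_pos: [651.6, 62.1, 169.2]
orientation: [180.0, -0.0, 5.1]
contact_force: [0.1, 0.2, 0.0]
finger_gap: -0.001
grip_force: 0.0
t: 5.08
eef_pos: [650.3, 62.0, 89.1]
orientation: [-180.0, 0.2, 5.1]
contact_force: [-0.8, -0.6, 0.9]
finger_gap: -0.002
grip_force: 0.0
```

View pics/w2.png

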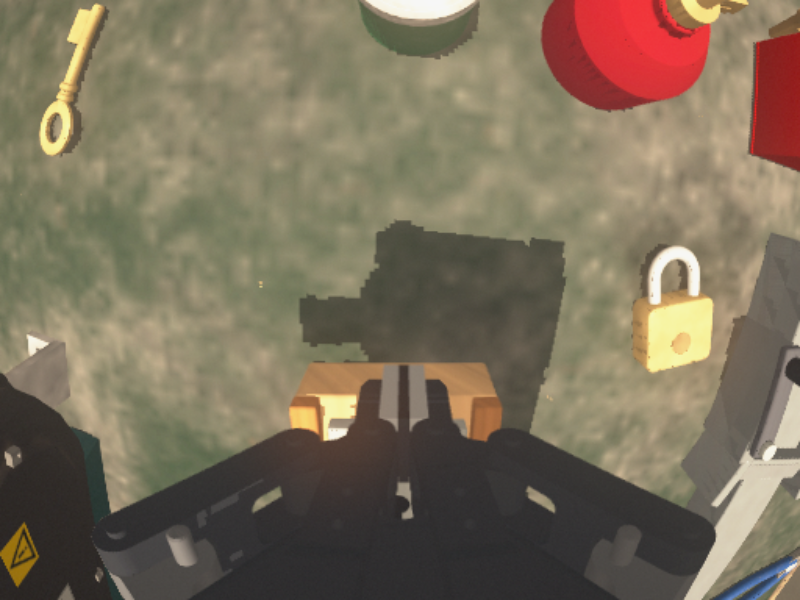

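The tray's rear end sits centred just ahead of the fingers, spanning columns 290–500 against fingers at 404. The padlock at (675,320) is well clear. I'll lower and push.

```bash
python3 -m handwheel '[0,0,-0.6,0,0,0,0,0,-1.2,0,0,0,0,0,-1.2,0,0,0,0,0,-1.2,0,0,0]'
python3 -m handwheel '[-0.4,-0.036,0,0,0,0,-0.8,-0.073,0,0,0,0,-1.1,-0.1,0,0,0,0,-1.4,-0.127,0,0,0,0,-1.7,-0.154,0,0,0,0]'
python3 -m handwheel '[-0.35,-0.032,0,0,0,0,-0.7,-0.064,0,0,0,0,-1.05,-0.096,0,0,0,0,-1.3,-0.118,0,0,0,0,-1.5,-0.136,0,0,0,0]'
python3 -m handwheel '[-0.15,-0.014,0,0,0,0,-0.3,-0.027,0,0,0,0,-0.4,-0.036,0,0,0,0,-0.4,-0.036,0,0,0,0,-0.4,-0.036,0,0,0,0]'
python3 - <<'E'
from h import *
for n in ['top','scene']:
    p=cap(n)
    for l in ['cover_plate','tray_front']:
        print(n,l,[(round(r['conf'],2),np.round(at(p,r['uv'],36)[:2]).tolist()) for r in finder.spot_point(p,l)][:3])
    if n=='scene': cv2.imwrite('pics/s3.png',cv2.resize(p['color'][180:320,120:320],(800,560),interpolation=2))
E
```

```text
t: 5.47
eef_pos: [652.5, 62.1, 61.8]
orientation: [180.0, -0.1, 5.1]
contact_force: [-0.9, -0.3, 0.8]
finger_gap: -0.001
grip_force: 0.0
t: 5.88
eef_pos: [610.1, 58.2, 61.8]
orientation: [180.0, -0.2, 5.1]
contact_force: [3.6, -0.2, 1.5]
finger_gap: -0.0
grip_force: 1.5
t: 6.3
eef_pos: [570.6, 54.8, 60.2]
orientation: [-180.0, 0.0, 5.1]
contact_force: [2.6, 0.6, 2.9]
finger_gap: 0.003
grip_force: 1.4
t: 6.72
eef_pos: [560.9, 54.0, 59.8]
orientation: [-180.0, 0.1, 5.1]
contact_force: [1.6, 0.7, 2.0]
finger_gap: -0.003
grip_force: 0.5
top cover_plate [(0.87, [332.0, -137.0]), (0.69, [494.0, 54.0])]
top tray_front [(0.59, [472.0, 53.0])]
scene cover_plate [(0.82, [385.0, 178.0]), (0.74, [593.0, -190.0]), (0.6, [493.0, 56.0])]
scene tray_front [(0.59, [465.0, 51.0]), (0.43, [593.0, -204.0])]
```

View pics/s3.png

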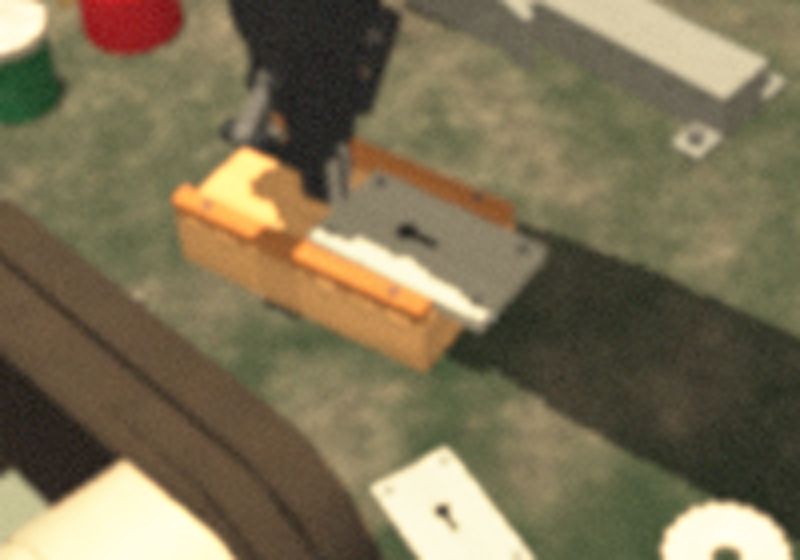

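The plate is sliding straight and overhangs by about 28 mm (its front edge is around (515,290) in the crop). I'll push about 11 mm more, then lift and look from above the grasp place.

```bash
python3 -m handwheel '[-0.15,-0.014,0,0,0,0,-0.3,-0.027,0,0,0,0,-0.45,-0.04,0,0,0,0,-0.45,-0.04,0,0,0,0,-0.45,-0.04,0,0,0,0]'
python3 -m handwheel '[0.2,0.02,0,0,0,0,0.3,0.03,0.5,0,0,0,0.3,0.03,1.5,0,0,0,0.3,0.03,3,0,0,0,0.3,0.03,4.4,0,0,0]'
python3 -m handwheel '[-1,-0.09,0,0,0,0,-2.3,-0.21,0,0,0,0,-3.6,-0.33,0,0,0,0,-4.6,-0.42,0,0,0,0,-4.6,-0.42,0,0,0,0]' 1
python3 -m handwheel '[0,0,0,0,0,0,0,0,0,0,0,0]'
python3 - <<'E'
from h import *
p=cap('wrist'); cv2.imwrite('pics/w4.png',cv2.resize(p['color'],(800,600))); print(sensors.get_obs()['eef_pos'],sensors.get_obs()['orientation'])
E
```

```text
t: 7.43
eef_pos: [549.5, 52.9, 60.2]
orientation: [-180.0, 0.1, 5.1]
contact_force: [0.4, 0.7, 0.8]
finger_gap: -0.001
grip_force: 0.0
t: 7.85
eef_pos: [557.3, 53.7, 170.7]
orientation: [-180.0, 0.2, 5.1]
contact_force: [1.1, -0.4, 0.2]
finger_gap: 0.0
grip_force: 0.0
t: 8.27
eef_pos: [437.1, 43.3, 169.2]
orientation: [-180.0, 0.4, 5.1]
contact_force: [-0.8, 0.4, -0.4]
finger_gap: 0.708
grip_force: 0.0
t: 8.43
eef_pos: [444.2, 43.2, 170.8]
orientation: [180.0, -0.1, 5.1]
contact_force: [0.1, -0.1, -0.8]
finger_gap: 0.978
grip_force: 0.0
[444.60878557  43.17685376 170.87179692] [ 1.79987826e+02 -1.16627263e-01  5.08526932e+00]
```

View pics/w4.png

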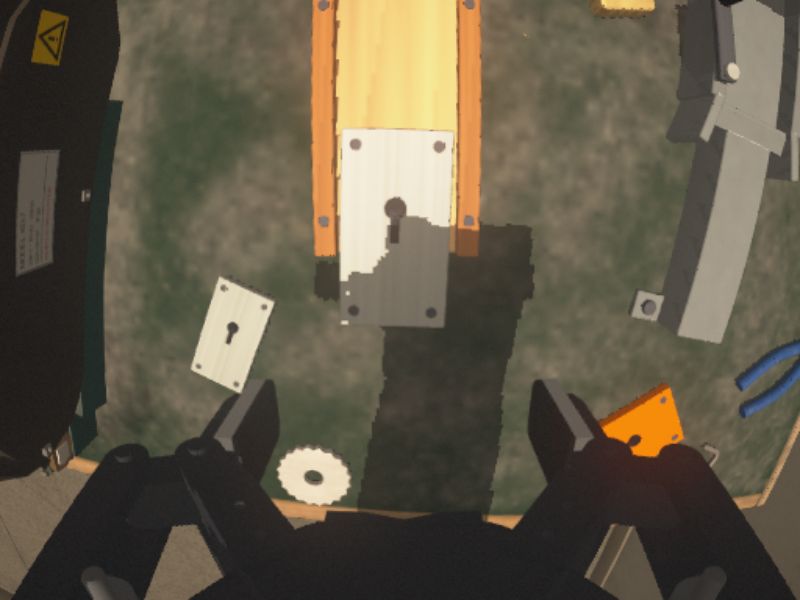

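The plate hangs out over the tray's front edge with corners at (342,129), (454,132), (444,327) and (341,325). The strip ends are at row 256. I'll turn these into positions.

Run:
```python
from h import *
p=cap('wrist'); s=1/1.5625
f=lambda uv,z: at(p,(uv[0]*s,uv[1]*s),z)[:2]
P=np.array([f(u,46) for u in [(342,129),(454,132),(444,327),(341,325)]]); print(np.round(P,1).tolist(),P.mean(0))
d=(P[0]+P[1]-P[2]-P[3])/2; print('yaw',np.degrees(np.arctan2(d[1],d[0])),np.linalg.norm(d))
T=np.array([f(u,47) for u in [(316,256),(478,256)]]); print('trayfront',T.tolist())
e=d/np.linalg.norm(d); print('front end',((P[2]+P[3])/2),'overhang',(T.mean(0)-(P[2]+P[3])/2)@e)
D=np.array([f(u,36) for u in [(662,329),(720,342)]]); print('deck',D,D.mean(0))
```

```text
[[535.0, 82.9], [538.5, 24.1], [430.2, 17.8], [426.1, 76.5]] [482.45476675  50.30331596]
yaw 3.339242556408056 108.7026702240587
trayfront [[465.3240352351208, 92.27935107999281], [473.17220031962887, 3.990374734598511]]
front end [428.19571171  47.13747083] overhang 41.04080137425233
deck [[ 436.62629101 -130.72349854]
 [ 430.363644   -186.69632208]] [ 433.4949675  -158.70991031]
```

```bash
python3 -m handwheel '[0.04,0.18,-1.3,0,0,-0.026,0.04,0.18,-2.6,0,0,-0.026,0.04,0.18,-3.9,0,0,-0.026,0.04,0.18,-5,0,0,-0.026,0.04,0.18,-5.4,0,0,-0.026]' 1
python3 -m handwheel '[0,0,0,0,0,0,0,0,0,0,0,0,0,0,0,0,0,0]'
python3 -m handwheel '[0,0,0,0,0,0,0,0,0,0,0,0,0,0,0,0,0,0,0,0,0,0,0,0,0,0,0,0,0,0]' 0.5 80
python3 -m handwheel '[0,0,0,0,0,0,0,0,0,0,0,0,0,0,0,0,0,0]'
```

```text
t: 8.95
eef_pos: [442.0, 47.8, 31.8]
orientation: [-180.0, 0.3, 3.6]
contact_force: [-0.4, 0.2, -0.8]
finger_gap: 0.999
grip_force: 0.0
t: 9.2
eef_pos: [446.2, 47.7, 36.8]
orientation: [180.0, -0.2, 3.6]
contact_force: [0.7, -0.4, -0.5]
finger_gap: 0.998
grip_force: 0.0
t: 9.62
eef_pos: [445.6, 47.8, 37.2]
orientation: [-180.0, -0.2, 3.6]
contact_force: [-1.4, 0.7, 7.8]
finger_gap: 0.685
grip_force: 83.5
t: 9.87
eef_pos: [445.6, 47.9, 37.2]
orientation: [-180.0, -0.2, 3.6]
contact_force: [-2.0, 1.3, 7.1]
finger_gap: 0.684
grip_force: 83.5
```

```bash
python3 -m handwheel '[0,0,0.3,0,0,0,0,0,0.8,0,0,0,0,0,1.5,0,0,0,0,0,2.4,0,0,0,0,0,3.2,0,0,0]'
python3 -m handwheel '[0.1,-0.7,0,0,0,-0.02,0.25,-1.7,0,0,0,-0.04,0.4,-2.7,0,0,0,-0.06,0.5,-3.7,0,0,0,-0.08,0.6,-4.5,0,0,0,-0.1]'
python3 -m handwheel '[0.1,-0.9,0,0,0,-0.02,0.25,-1.8,0,0,0,-0.033,0.4,-2.8,0,0,0,-0.033,0.5,-3.7,0,0,0,-0.033,0.58,-4.25,0,0,0,-0.033]'
python3 -m handwheel '[0,0,0,0,0,0,0,0,0,0,0,0,0,0,0,0,0,0]'
python3 - <<'E'
from h import *
p=cap('wrist'); cv2.imwrite('pics/w5.png',cv2.resize(p['color'],(800,600))); o=sensors.get_obs();print(o['eef_pos'],o['orientation'],o['finger_gap'])
for l,z in [('jig_deck',36),('jig_lip',39),('jig_pocket',26),('jig',0),('keeper_knob',66)]:
  print(l,[(round(r['conf'],2),np.round(at(p,r['uv'],z)[:2],1).tolist()) for r in finder.spot_point(p,l)][:2])
E
```

```text
t: 10.28
eef_pos: [443.1, 47.7, 116.3]
orientation: [180.0, 0.1, 3.6]
contact_force: [0.2, -0.3, -2.0]
finger_gap: 0.68
grip_force: 86.0
t: 10.7
eef_pos: [458.6, -66.2, 115.8]
orientation: [180.0, 0.0, -2.2]
contact_force: [-1.0, -1.5, -2.5]
finger_gap: 0.684
grip_force: 86.1
t: 11.12
eef_pos: [473.5, -173.1, 115.7]
orientation: [179.9, -0.0, -4.1]
contact_force: [0.8, -0.7, -3.3]
finger_gap: 0.684
grip_force: 86.1
t: 11.37
eef_pos: [472.7, -170.0, 115.1]
orientation: [-179.9, 0.1, -4.0]
contact_force: [0.7, -0.1, -2.6]
finger_gap: 0.687
grip_force: 86.2
[ 472.73267954 -169.77973995  115.04589627] [-1.79939030e+02  7.63082029e-02 -3.97032141e+00] 0.6849590058109349
jig_deck []
jig_lip [(0.7, [588.4, -180.7])]
jig_pocket []
jig []
keeper_knob [(0.28, [449.0, -282.0])]
```

View pics/w5.png

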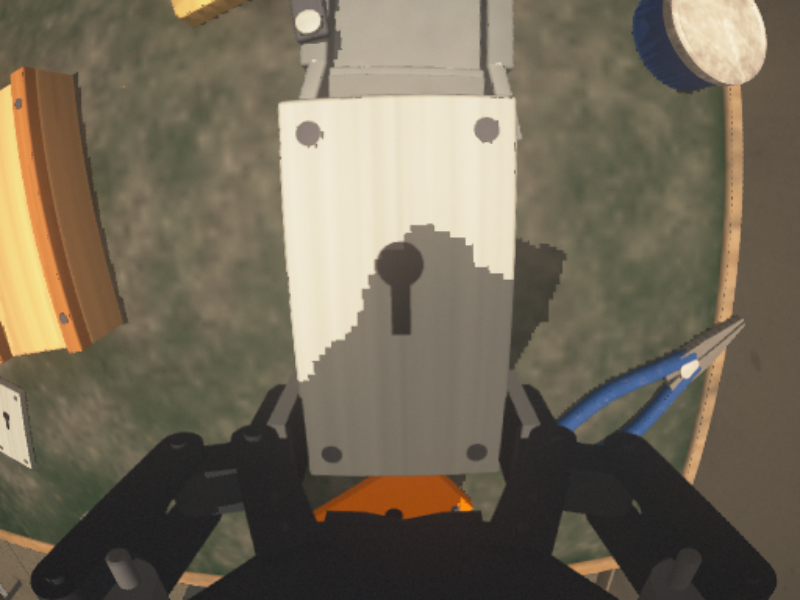

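The plate is held level, with corners at (279,103), (515,97), (310,475) and (500,470). The pocket side of the lip shows at (333,68)–(484,68), so they are nearly in line.

Run:
```python
from h import *
p=cap('wrist'); s=1/1.5625
f=lambda uv,z: at(p,(uv[0]*s,uv[1]*s),z)[:2]
zt=124
P=np.array([f(u,zt) for u in [(279,103),(515,97),(500,470),(310,475)]]); print(np.round(P,1).tolist(),P.mean(0))
d=(P[0]+P[1]-P[2]-P[3])/2; print('yaw',np.degrees(np.arctan2(d[1],d[0])),np.linalg.norm(d),np.linalg.norm(P[0]-P[1]),np.linalg.norm(P[2]-P[3]))
for h in [(330,69),(485,68)]: print('crest',f(h,39))
for h in [(337,5),(482,5)]: print('wall',f(h,44),f(h,26))
print('pivot',f((308,21),54))
print('zero pix', proj(p,[511.6,-173.3,36])/s,proj(p,[591.4,-178.9,39])/s)
```

```text
[[566.2, -146.9], [563.5, -204.8], [456.4, -200.1], [458.4, -140.9]] [ 511.118111   -173.15362179]
yaw -2.8254493030891843 107.61801713981409 57.959539310493334 59.25627522135462
crest [ 591.63176816 -148.13111782]
crest [ 587.78409634 -213.64504743]
wall [ 619.22064932 -153.4294588 ] [ 625.78194012 -151.30270929]
wall [ 615.42801303 -213.78820126] [ 621.63785664 -217.25463536]
pivot [ 610.12633535 -142.63409038]
zero pix [402.3660261  245.74787393] [402.60540276  62.95347026]
```

```bash
python3 -m handwheel '[0,-0.02,-0.8,0,0,-0.02,0,-0.02,-1.7,0,0,-0.02,0,-0.02,-2.3,0,0,-0.02,0,-0.02,-2.6,0,0,-0.02,0,-0.02,-2.8,0,0,-0.02]'
python3 -m handwheel '[0,0,-0.08,0,0,0,0,0,-0.16,0,0,0,0,0,-0.24,0,0,0,0,0,-0.27,0,0,0,0,0,-0.27,0,0,0]'
python3 -m handwheel '[0,0,0,0,0,0,0,0,0,0,0,0,0,0,0,0,0,0]'
```

```text
t: 12.13
eef_pos: [472.7, -171.0, 44.2]
orientation: [-180.0, 0.1, -5.2]
contact_force: [0.3, -0.5, -1.7]
finger_gap: 0.684
grip_force: 86.2
t: 12.55
eef_pos: [474.0, -171.8, 39.0]
orientation: [180.0, -0.1, -5.2]
contact_force: [0.4, 0.9, -2.8]
finger_gap: 0.687
grip_force: 86.2
t: 12.8
eef_pos: [473.7, -171.6, 38.8]
orientation: [180.0, -0.0, -5.2]
contact_force: [0.1, -0.2, -3.0]
finger_gap: 0.684
grip_force: 86.2
```

```bash
python3 -m handwheel '[0,0,-0.04,0,0,0,0,0,-0.06,0,0,0,0,0,-0.06,0,0,0,0,0,-0.06,0,0,0]'
python3 -m handwheel '[0,0,0,0,0,0,0,0,0,0,0,0,0,0,0,0,0,0,0,0,0,0,0,0,0,0,0,0,0,0]' 1 40
python3 -m handwheel '[0,0,0,0,0,0,0,0,0.4,0,0,0,0,0,1.4,0,0,0,0,0,2.4,0,0,0,0,0,3.4,0,0,0]'
python3 -m handwheel '[0,0,0,0,0,0,0,0,0,0,0,0,0,0,0,0,0,0]'
python3 - <<'E'
from h import *
p=cap('wrist'); cv2.imwrite('pics/w6.png',cv2.resize(p['color'],(800,600))); o=sensors.get_obs();print(o['eef_pos'],o['orientation'],o['finger_gap'])
E
```

```text
t: 13.13
eef_pos: [473.8, -171.7, 37.6]
orientation: [180.0, -0.0, -5.2]
contact_force: [-0.3, 0.6, 3.9]
finger_gap: 0.685
grip_force: 87.0
t: 13.55
eef_pos: [473.6, -171.6, 37.0]
orientation: [180.0, -0.0, -5.2]
contact_force: [-0.5, -1.0, 0.7]
finger_gap: 1.002
grip_force: 0.0
t: 13.97
eef_pos: [473.1, -171.3, 123.4]
orientation: [-180.0, 0.0, -5.2]
contact_force: [0.5, -0.9, 0.1]
finger_gap: 0.997
grip_force: 0.0
t: 14.22
eef_pos: [473.4, -171.5, 122.3]
orientation: [180.0, -0.0, -5.2]
contact_force: [-0.4, 0.5, -0.2]
finger_gap: 1.0
grip_force: 0.0
[ 472.76573672 -171.1543338   121.48104044] [-1.79967647e+02  7.73362358e-02 -5.16912541e+00] 1.0009331583214596
```

View pics/w6.png

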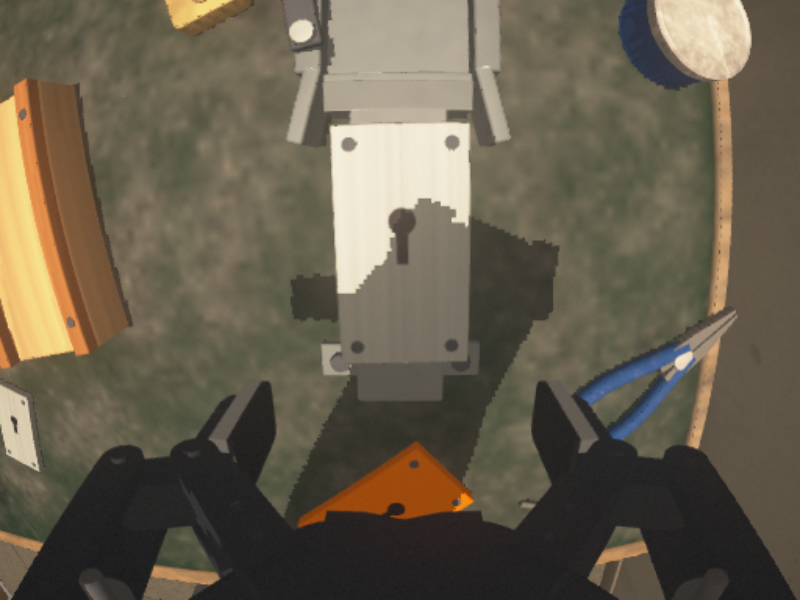

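The plate lies flat and centred on the deck: corners (331,125), (470,123), (468,361) and (339,363), deck end at (358,402)–(442,402), lip crest at (325,75)–(473,75).

Run:
```python
from h import *
p=cap('wrist'); s=1/1.5625
f=lambda uv,z: at(p,(uv[0]*s,uv[1]*s),z)[:2]
P=np.array([f(u,46) for u in [(331,125),(470,123),(468,361),(339,363)]]); print('front',(P[0]+P[1])/2,'rear',(P[2]+P[3])/2,P.mean(0))
D=(f((358,402),36)+f((442,402),36))/2; L=(f((325,75),39)+f((473,75),39))/2; W=(f((329,5),44)+f((469,5),44))/2
print('deck',D,'lip',L,'wall',W,'yaws',np.degrees(np.arctan2(L[1]-D[1],L[0]-D[0])),np.linalg.norm(L-D)); print('pivot',f((301,31),54))
print(sensors.get_obs()['eef_pos'])
```

```text
front [ 564.39513737 -178.9749207 ] rear [ 456.53505538 -170.56415856] [ 510.46509638 -174.76953963]
deck [ 429.51870122 -166.3529262 ] lip [ 587.28961055 -180.31648752] wall [ 618.80706532 -183.185986  ] yaws -5.057801267560348 158.38762855066005
pivot [ 608.05252053 -142.07490667]
[ 472.47749225 -170.99198034  121.05377398]
```

```bash
python3 -m handwheel '[-0.9,0.09,0,0,0,0,-1.68,0.18,0,0,0,0,-1.68,0.18,0,0,0,0,-1.68,0.18,0,0,0,0,-1.68,0.18,0,0,0,0]' 0
python3 -m handwheel '[0,0,-0.9,0,0,0,0,0,-1.8,0,0,0,0,0,-2.3,0,0,0,0,0,-2.5,0,0,0,0,0,-2.5,0,0,0]'
python3 -m handwheel '[0,0,0,0,0,0,0,0,0,0,0,0]'
python3 -m handwheel '[0.2,-0.018,0,0,0,0,0.45,-0.04,0,0,0,0,0.7,-0.062,0,0,0,0,0.95,-0.084,0,0,0,0,1.2,-0.106,0,0,0,0]'
python3 -m handwheel '[0.25,-0.022,0,0,0,0,0.5,-0.044,0,0,0,0,0.75,-0.066,0,0,0,0,1,-0.088,0,0,0,0,1.2,-0.106,0,0,0,0]'
python3 -m handwheel '[0.25,-0.022,0,0,0,0,0.5,-0.044,0,0,0,0,0.75,-0.066,0,0,0,0,0.9,-0.08,0,0,0,0,0.9,-0.08,0,0,0,0]'
python3 - <<'E'
from h import *
p=cap('scene'); cv2.imwrite('pics/s7.png',cv2.resize(p['color'][100:240,180:380],(800,560),interpolation=2))
E
```

```text
t: 14.73
eef_pos: [431.5, -167.0, 121.5]
orientation: [-180.0, 0.0, -5.2]
contact_force: [0.9, -0.3, -0.8]
finger_gap: 0.3
grip_force: 0.0
t: 15.15
eef_pos: [431.1, -166.6, 58.2]
orientation: [-179.9, 0.1, -5.2]
contact_force: [0.0, 0.1, -0.1]
finger_gap: -0.008
grip_force: 0.0
t: 15.32
eef_pos: [432.7, -167.6, 60.4]
orientation: [180.0, -0.1, -5.2]
contact_force: [0.3, 0.5, 0.3]
finger_gap: -0.001
grip_force: 0.0
t: 15.73
eef_pos: [461.1, -169.5, 59.6]
orientation: [180.0, 0.1, -5.2]
contact_force: [-3.7, 0.3, 3.1]
finger_gap: 0.002
grip_force: 2.2
t: 16.15
eef_pos: [492.7, -172.5, 59.5]
orientation: [-180.0, -0.1, -5.2]
contact_force: [-1.1, -0.2, 0.4]
finger_gap: 0.003
grip_force: 0.8
t: 16.57
eef_pos: [515.8, -174.7, 59.8]
orientation: [180.0, -0.1, -5.1]
contact_force: [0.3, 0.0, 0.1]
finger_gap: 0.0
grip_force: 0.0
```

View pics/s7.png

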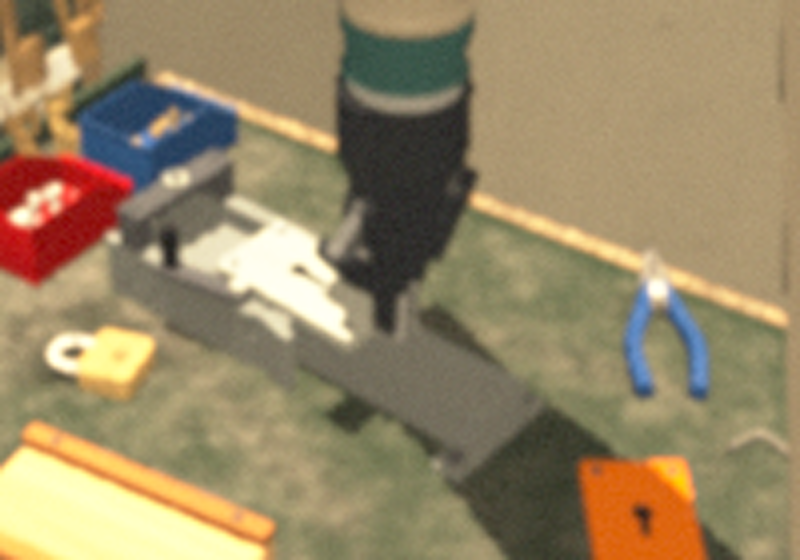

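The plate is riding into the pocket mouth with the pusher right behind it, at (385,320) in the crop. Next I raise the pusher 2.5 mm and push on.

```bash
python3 -m handwheel '[0,0,0.1,0,0,0,0.15,-0.013,0.1,0,0,0,0.4,-0.035,0.1,0,0,0,0.65,-0.057,0.1,0,0,0,0.9,-0.08,0.1,0,0,0]'
python3 -m handwheel '[0.25,-0.022,0,0,0,0,0.5,-0.044,0,0,0,0,0.75,-0.066,0,0,0,0,1,-0.088,0,0,0,0,1.15,-0.1,0,0,0,0]'
python3 -m handwheel '[0.15,-0.013,0,0,0,0,0.3,-0.026,0,0,0,0,0.4,-0.035,0,0,0,0,0.5,-0.044,0,0,0,0,0.5,-0.044,0,0,0,0]'
python3 -m handwheel '[0,0,0,0,0,0,0,0,0,0,0,0]'
python3 - <<'E'
from h import *
p=cap('scene'); cv2.imwrite('pics/s8.png',cv2.resize(p['color'][120:220,190:330],(784,560),interpolation=2))
E
```

```text
t: 17.03
eef_pos: [536.0, -176.2, 62.2]
orientation: [-180.0, 0.1, -5.2]
contact_force: [-4.8, 1.0, 5.1]
finger_gap: -0.001
grip_force: 3.4
t: 17.45
eef_pos: [561.0, -178.1, 61.8]
orientation: [180.0, 0.6, -5.2]
contact_force: [-21.0, 0.5, 18.6]
finger_gap: 0.0
grip_force: 13.9
t: 17.87
eef_pos: [562.1, -178.0, 61.5]
orientation: [179.9, 1.9, -5.3]
contact_force: [-37.6, 1.3, 35.5]
finger_gap: -0.003
grip_force: 25.8
t: 18.03
eef_pos: [562.2, -178.0, 61.5]
orientation: [179.9, 1.9, -5.3]
contact_force: [-37.4, 0.9, 34.8]
finger_gap: -0.001
grip_force: 25.5
```

View pics/s8.png

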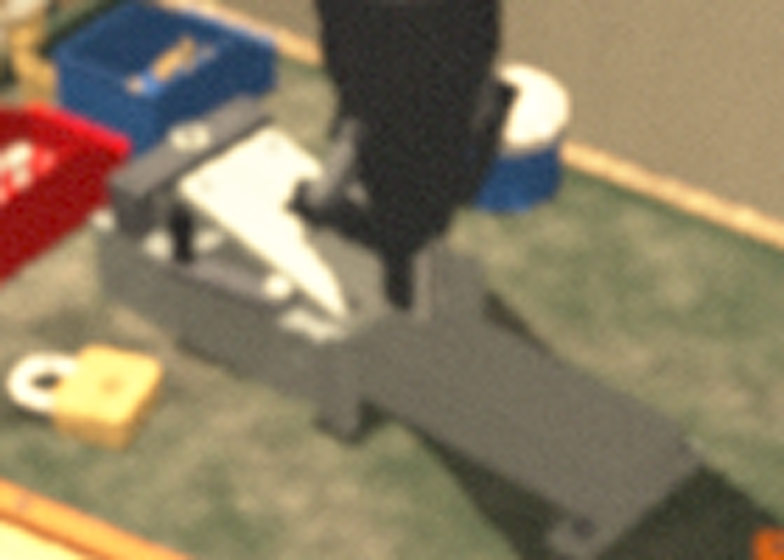

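The plate has jammed: its front has tipped up against the bridge near (225,150) in the crop, because the pusher's face held the rear end down. The push force is up to 37 N. I'll back off so the front can fall, then look.

```bash
python3 -m handwheel '[-0.4,0.035,0,0,0,0,-0.8,0.07,0,0,0,0,-1.2,0.106,0,0,0,0,-1.6,0.14,0,0,0,0,-1.6,0.14,0,0,0,0]'
python3 -m handwheel '[0,0,0,0,0,0,0,0,0,0,0,0,0,0,0,0,0,0]'
python3 - <<'E'
from h import *
p=cap('scene'); a=cv2.resize(p['color'][120:200,190:310],(780,520),interpolation=2)
cv2.imwrite('pics/s9.png',a)
E
```

```text
t: 18.5
eef_pos: [536.2, -175.9, 61.6]
orientation: [-180.0, 0.1, -5.2]
contact_force: [-0.8, -0.1, -0.0]
finger_gap: 0.001
grip_force: 0.0
t: 18.75
eef_pos: [538.7, -176.7, 62.1]
orientation: [180.0, -0.1, -5.2]
contact_force: [0.3, 0.3, -0.3]
finger_gap: -0.001
grip_force: 0.0
```

View pics/s9.png

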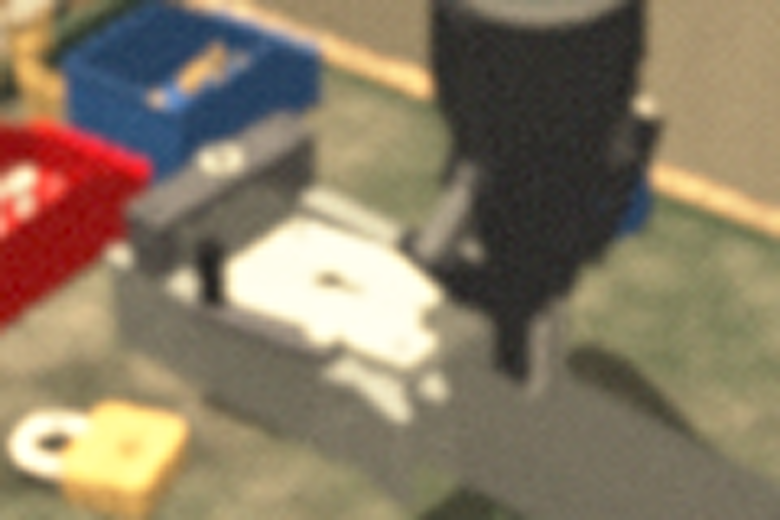

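The plate's front has dropped into the pocket, and its rear edge now rests near the lip at about (430,330) in the crop. I'm pushing again gently, slightly higher. My picture views are used up, so from here I rely on numbers only.

```bash
python3 -m handwheel '[0.1,-0.01,0.06,0,0,0,0.3,-0.026,0.06,0,0,0,0.5,-0.044,0.06,0,0,0,0.7,-0.062,0.06,0,0,0,0.9,-0.08,0.06,0,0,0]'
python3 -m handwheel '[0.1,-0.01,0,0,0,0,0.2,-0.018,0,0,0,0,0.3,-0.026,0,0,0,0,0.3,-0.026,0,0,0,0]'
python3 - <<'E'
from h import *
for n in ['top','scene']:
    p=cap(n)
    for l in ['cover_plate','jig_lip','keeper_knob']: print(n,l,[(round(r['conf'],2),np.round(at(p,r['uv'],{'cover_plate':30,'jig_lip':39,'keeper_knob':66}[l])[:2]).tolist()) for r in finder.spot_point(p,l)][:4])
E
```

```text
t: 19.22
eef_pos: [561.2, -178.5, 63.6]
orientation: [180.0, -0.0, -5.2]
contact_force: [-0.0, -0.7, 0.2]
finger_gap: 0.003
grip_force: 0.0
t: 19.55
eef_pos: [567.9, -179.0, 63.3]
orientation: [-180.0, 0.0, -5.2]
contact_force: [-0.7, 0.2, -0.3]
finger_gap: -0.001
grip_force: 0.2
top cover_plate [(0.87, [399.0, 154.0])]
top jig_lip []
top keeper_knob [(0.57, [609.0, -321.0]), (0.4, [654.0, -145.0])]
scene cover_plate [(0.97, [324.0, -119.0]), (0.91, [638.0, -177.0])]
scene jig_lip [(0.73, [593.0, -201.0])]
scene keeper_knob [(0.48, [658.0, -138.0]), (0.39, [617.0, -144.0])]
```

```bash
python3 -m handwheel '[0.1,-0.009,0,0,0,0,0.2,-0.018,0,0,0,0,0.3,-0.026,0,0,0,0,0.3,-0.026,0,0,0,0]'
python3 -m handwheel '[0.1,-0.009,0,0,0,0,0.2,-0.018,0,0,0,0,0.2,-0.018,0,0,0,0,0.2,-0.018,0,0,0,0]'
python3 - <<'E'
from h import *
p=cap('scene')
print([(round(r['conf'],2),np.round(at(p,r['uv'],26)[:2]).tolist()) for r in finder.spot_point(p,'cover_plate')][:4])
E
```

```text
t: 20.28
eef_pos: [575.8, -179.8, 63.4]
orientation: [-180.0, -0.0, -5.2]
contact_force: [-0.1, -0.4, 0.3]
finger_gap: -0.002
grip_force: 0.2
t: 20.62
eef_pos: [581.2, -180.4, 63.9]
orientation: [180.0, -0.1, -5.2]
contact_force: [0.0, -0.6, 0.2]
finger_gap: -0.002
grip_force: 0.0
[(0.85, [385.0, 175.0]), (0.69, [640.0, -184.0]), (0.64, [316.0, -120.0])]
```

```bash
python3 -m handwheel '[-0.3,0.026,0.1,0,0,0,-0.8,0.07,0.8,0,0,0,-1.6,0.14,1.8,0,0,0,-2,0.18,3,0,0,0,-2,0.18,3,0,0,0]'
python3 -m handwheel '[0,0,0,0,0,0,0,0,0,0,0,0,0,0,0,0,0,0]'
python3 - <<'E'
from h import *
p=cap('wrist'); print(sensors.get_obs()['eef_pos'])
for l,z in [('cover_plate',26),('jig_lip',39),('jig_pocket',26),('keeper_knob',66)]:
  print(l,[(round(r['conf'],2),np.round(r['uv']).tolist(),np.round(at(p,r['uv'],z)[:2],1).tolist()) for r in finder.spot_point(p,l)][:3])
for m in finder.silhouettes(p,'cover_plate')[:3]:
  c=max(cv2.findContours(m['pixels'].astype('uint8'),0,2)[0],key=cv2.contourArea)[:,0,:]
  b=cv2.minAreaRect(np.array([at(p,u,36)[:2] for u in c],np.float32)); print(m['conf'],m['box'],np.round(cv2.boxPoints(b),1).tolist(),b[1:])
# brightness profile along jig axis y=0 & y=15 at z=36
o=np.array([558.2,-177.7]);e=np.array([.9961,-.0882]);n=np.array([.0882,.9961])
for y in (-20,12,20):
  print(y,[int(cv2.cvtColor(p['color'],6)[tuple(np.round(proj(p,[*(o+e*x+n*y),36])).astype(int)[::-1])]) for x in range(16,60,2)])
E
```

```text
t: 21.13
eef_pos: [531.0, -176.6, 144.0]
orientation: [179.9, -0.4, -5.2]
contact_force: [0.8, 0.5, 0.2]
finger_gap: 0.001
grip_force: 0.0
t: 21.38
eef_pos: [529.6, -175.4, 137.6]
orientation: [-180.0, 0.1, -5.2]
contact_force: [0.1, -0.7, 0.0]
finger_gap: 0.001
grip_force: 0.0
[ 529.60640778 -175.33036478  137.35136675]
cover_plate [(0.67, [257.0, 52.0], [645.8, -185.6]), (0.66, [30.0, 298.0], [417.4, 128.7]), (0.43, [420.0, 83.0], [618.0, -323.5])]
jig_lip [(0.55, [254.0, 126.0], [588.2, -178.3])]
jig_pocket []
keeper_knob [(0.78, [180.0, 31.0], [659.7, -136.7])]
0.93 [14.3, 276.4, 36.5, 49.4] [[375.29998779296875, 107.4000015258789], [448.8999938964844, 83.0999984741211], [463.5, 127.19999694824219], [389.79998779296875, 151.5]] ((46.488895416259766, 77.53911590576172), 71.72721099853516)
0.76 [220.1, 0.0, 80.1, 119.8] [[588.9000244140625, -211.5], [684.0, -219.6999969482422], [689.2000122070312, -160.1999969482422], [594.0999755859375, -152.0]] ((59.73173904418945, 95.47457122802734), 85.04291534423828)
0.66 [253.4, 319.0, 12.3, 13.9] [[389.1000061035156, -168.5], [405.8999938964844, -170.0], [406.70001220703125, -160.0], [390.0, -158.5]] ((10.081908226013184, 16.815662384033203), 84.98924255371094)
-20 [93, 93, 94, 97, 97, 97, 168, 178, 101, 232, 233, 233, 226, 218, 232, 233, 233, 232, 233, 233, 232, 232]
12 [161, 162, 164, 163, 164, 163, 169, 181, 94, 239, 238, 238, 238, 237, 237, 237, 237, 237, 237, 237, 237, 237]
20 [162, 161, 162, 163, 164, 161, 174, 180, 100, 238, 237, 236, 136, 137, 137, 236, 237, 236, 236, 236, 235, 235]
```

The plate is seated flat: its rear edge is at jig x ≈ 33.5 (origin ≈ 88.5, y ≈ −1), with a dark gap behind the crest and the right apparent width. Next the keeper: I go outside the knob and down.

```bash
python3 -m handwheel '[1.3,0.67,0,0,0,0,2.6,1.34,0,0,0,0,3.9,2.01,0,0,0,0,5.2,2.68,0,0,0,0,5.2,2.68,0,0,0,0]' 0
python3 -m handwheel '[0,0,-0.8,0,0,0,0,0,-1.6,0,0,0,0,0,-2.3,0,0,0,0,0,-2.3,0,0,0,0,0,-2.3,0,0,0]'
python3 -m handwheel '[-0.03,-0.36,0,0,0,0,-0.06,-0.72,0,0,0,0,-0.15,-1.1,0,0,0,0,-0.31,-1.66,0,0,0,0,-0.31,-1.66,0,0,0,0]'
python3 -m handwheel '[-0.16,-0.25,0,0,0,0,-0.33,-0.47,0,0,0,0,-0.5,-0.68,0,0,0,0,-0.5,-0.68,0,0,0,0]'
```

```text
t: 22.1
eef_pos: [666.3, -106.1, 138.3]
orientation: [-179.9, -0.3, -4.9]
contact_force: [0.3, 0.2, 0.7]
finger_gap: -0.001
grip_force: 0.0
t: 22.52
eef_pos: [658.7, -108.4, 79.5]
orientation: [-180.0, 0.2, -5.2]
contact_force: [-0.0, -0.3, 0.3]
finger_gap: 0.003
grip_force: 0.0
t: 22.93
eef_pos: [652.0, -153.5, 82.1]
orientation: [179.9, -0.0, -5.3]
contact_force: [0.9, 0.6, 0.5]
finger_gap: 0.003
grip_force: 0.0
t: 23.27
eef_pos: [638.4, -167.6, 81.0]
orientation: [-180.0, 0.1, -5.2]
contact_force: [-1.4, 1.0, 0.7]
finger_gap: -0.003
grip_force: 0.7
```

```bash
python3 -m handwheel '[0.42,0,0,0,0,0,0.82,0.02,0,0,0,0,0.82,-0.3,0,0,0,0,0.78,-0.7,0,0,0,0,0.74,-1.04,0,0,0,0]'
python3 - <<'E'
from h import *
for n in ['wrist','scene']:
  p=cap(n); print([(round(r['conf'],2),np.round(at(p,r['uv'],66)[:2],1).tolist()) for r in finder.spot_point(p,'keeper_knob')][:3])
E
python3 -m handwheel '[-0.3,0,0,0,0,0,-0.6,-0.01,0,0,0,0,-0.9,-0.03,0,0,0,0,-1.2,-0.05,0,0,0,0,-1.4,-0.06,0,0,0,0]'
python3 -m handwheel '[-0.07,0,0,0,0,0,-0.14,0,0,0,0,0,-0.14,0,0,0,0,0,-0.14,0,0,0,0,0]'
```

```text
t: 23.68
eef_pos: [658.4, -194.4, 80.8]
orientation: [179.9, 0.0, -5.2]
contact_force: [-0.3, 0.7, 0.8]
finger_gap: -0.0
grip_force: 0.0
[]
[(0.7, [632.6, -180.6]), (0.5, [443.1, 75.1])]
t: 24.3
eef_pos: [622.3, -194.7, 81.3]
orientation: [180.0, 0.0, -5.2]
contact_force: [0.5, -1.0, 0.2]
finger_gap: 0.001
grip_force: 0.7
t: 24.63
eef_pos: [621.5, -194.6, 81.5]
orientation: [-180.0, -0.2, -5.1]
contact_force: [5.0, -0.7, -1.5]
finger_gap: -0.001
grip_force: 2.4
```

The 5 N reading suggests the keeper is at its stop. I'll back off, lift and verify.

```bash
python3 -m handwheel '[0.3,-0.02,0,0,0,0,0.6,-0.05,0,0,0,0,0.6,-0.05,1,0,0,0,0,0,2.5,0,0,0,-1.5,0.1,3,0,0,0]'
python3 -m handwheel '[-1.3,0.1,0,0,0,0,-2.2,0.16,0,0,0,0,-2.2,0.16,0,0,0,0,-2.2,0.16,0,0,0,0]'
python3 - <<'E'
from h import *
ps=[cap('wrist'),cap('scene')]; print(sensors.get_obs()['eef_pos'])
o=np.array([558.2,-177.7]);e=np.array([.9961,-.0882]);n=np.array([.0882,.9961])
for p in ps:
  for r in finder.spot_point(p,'keeper_knob')[:2]:
    w=at(p,r['uv'],66)[:2]-o; x,y=w@e,w@n; print('knob',round(r['conf'],2),x,y,'theta',np.arctan2(39-y,x-46))
  for r in finder.spot_point(p,'cover_plate')[:4]:
    w=at(p,r['uv'],26)[:2]-o; print('plate',round(r['conf'],2),w@e,w@n)
p=ps[0]
for m in finder.silhouettes(p,'cover_plate')[:3]:
  c=max(cv2.findContours(m['pixels'].astype('uint8'),0,2)[0],key=cv2.contourArea)[:,0,:]
  q=np.array([at(p,u,36)[:2]-o for u in c]); q=np.c_[q@e,q@n]; print(m['conf'],q.min(0),q.max(0))
g=cv2.cvtColor(p['color'],6)
for y in (-20,20):
  print(y,[int(g[tuple(np.round(proj(p,[*(o+e*x+n*y),36])).astype(int)[::-1])]) for x in range(24,90,2)])
E
```

```text
t: 25.05
eef_pos: [588.6, -193.9, 160.7]
orientation: [179.8, -0.5, -5.1]
contact_force: [0.7, -0.8, 2.5]
finger_gap: 0.0
grip_force: 0.0
t: 25.38
eef_pos: [526.2, -187.6, 155.9]
orientation: [-180.0, 0.1, -5.2]
contact_force: [-0.0, -0.2, 0.7]
finger_gap: 0.002
grip_force: 0.0
[ 528.27672281 -188.3030796   156.12757392]
knob 0.95 49.111794595578274 -9.655601532437815 theta 1.506927786571644
plate 0.77 -175.63553572959125 293.84900002977776
plate 0.68 90.98091235590974 -0.8915921640305051
knob 0.44 51.99143018623412 -13.95819048264852 theta 1.4581402460335706
plate 0.92 -250.1713720627832 36.549502832016636
plate 0.79 79.18752749148173 8.267910481574452
plate 0.79 -202.0385815449523 335.2382107167084
0.91 [ 32.095137  -31.1874401] [134.10258824  29.68961158]
0.66 [-189.19642674  -18.50946837] [-158.21215148   -7.61908496]
0.65 [-205.06817315  254.20998773] [-126.89450891  312.06929634]
-20 [94, 120, 172, 178, 116, 226, 236, 236, 236, 120, 117, 118, 116, 121, 117, 118, 236, 235, 236, 236, 235, 235, 235, 235, 235, 235, 235, 234, 234, 234, 234, 234, 233]
20 [163, 163, 157, 159, 133, 227, 236, 235, 113, 125, 131, 132, 131, 133, 133, 117, 235, 235, 234, 234, 234, 234, 234, 233, 233, 233, 233, 231, 231, 231, 231, 231, 230]
```

```bash
python3 -c "
from station import robot;print(robot.close_job())"
```

```text
the job is handed in; nothing more can be done
None
```

The job is handed in (no verdict came back): by my last measurements the plate lies flat in the pocket (rear edge at jig x ≈ 33 mm) with the keeper across it at about 1.5 rad; it jammed once under the bridge, with wrist force readings of about 37 N along x and 35 N upward, before I backed off and re-pushed, and I viewed 12 pictures against the limit of 10.

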